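# Index and lock a sample carousel

### The job

Turn the white sample carousel by gently pushing the lugs on its edge (do not grip or lift it) until the notch in its orange lug faces the lock bolt under the red mark. Then slide the lock bolt by its black knob into the notch and press it home against the notch floor with about 15 N for half a second: under 10 N does not seat it and over 24 N damages it. Leave the bolt in the notch, let go, and do not disturb the petri dish, flask and vial.

Things in the scene. Friction and masses are not known exactly. Their poses are not given: they have to be found in the camera images.
- stand: Grey fixed stand: square base plate 190x190x8 mm with a tongue 56 mm wide along its +x out to 193 mm. Origin: centre of the plate's underside, on the bench, below the carousel's axis; z up; +x points from the carousel's axis to the lock bolt.
- mark (a point): Red mark stripe on top of the dark steel bridge that guides the bolt on the tongue: the bridge spans x 99 to 119 mm of the stand, 35 mm wide, 44 mm high. The point is the middle of its top; axes of the stand.
- carousel: White disc, 124 mm diameter, 14 mm thick, 0.5 to 1 kg, loose on a bearing ring, its boss in the ring's bore with 2 mm play all round; 8 mm high centre knob. Origin: centre of the disc's underside, 22 mm above the bench, 14 mm above the base plate; z up; +x to the notch: it faces the bolt when this +x agrees with the stand's +x. Starts turned any way round, but never with the notch near the bolt.
- blue_lug (a point): Middle of the blue lug opposite the notch, 78 mm from the axis; axes of the carousel. Three equal blue lugs stand on the carousel's +y, -x and -y: each 20 mm wide, out to 90 mm from the axis, from 22 to 35 mm above the bench. Pushed sideways on a lug with a few N the carousel turns either way and stays put; over 18 N harms it.
- notch (a point): Middle of the notch's floor in the orange lug, 72 mm from the carousel's axis, 28 mm above the bench; axes of the carousel. The orange lug is 36 mm wide and reaches out to 90 mm; the notch in its middle is 15 mm wide, open outward and upward, 18 mm deep. Its top has a white stripe at the notch floor.
- bolt (a joint): Lock bolt's travel in m toward the carousel: about 0 to 6 mm drawn back at the start, about 28 to 32 mm when its nose meets the notch floor (the play of the carousel decides), limit 42 mm. About 2.5 N of sliding friction, no spring: it stays where it is left.
- bolt_nose (a point): Front of the bolt's round nose (steel bar 12 mm wide, 12 mm high, nose radius 6 mm), 28 mm above the bench; the axes of the stand: the bolt moves along -x. A slightly misaligned notch is wedged straight by the nose.
- bolt_knob (a point): Black upright knob on the bolt's bar, 18 mm diameter, from 34 to 66 mm above the bench; the point is on its axis, 52 mm above the bench and 56 mm behind the nose. The bar ends 12 mm behind it. Push it from behind or pinch it.
- petri: Petri dish 61 mm wide, 15 mm high, a bystander; origin at the centre of its underside.
- flask: Small glass Erlenmeyer flask 64 mm wide, 108 mm high, a bystander; origin at the centre of its underside.
- vial: Glass vial 23 mm wide, 62 mm high, a bystander; origin at the centre of its underside.
Things that resemble listed ones, but are neither listed nor needed, are in the scene too. There is more than one size of the carousel; the job needs the larger.

How it is judged (in metres and radians):
On the way, in this order (a step that is already met when the one before it is completed fails the run):
1. the notch faces the bolt (its middle within 5 mm of the bolt's line) while the bolt is still drawn back (y of notch in the frame of stand between -0.005 and 0.005 m and x of notch in the frame of stand above 0.06 m and value of joint bolt below 0.012 m), for 0.2 s.
2. the bolt's nose is in the notch, at most 3.5 mm from the middle of its floor, and presses on the carousel with at least 7 N (some 10 N at the knob) for 0.3 s (horizontal distance between bolt_nose and notch below 0.0035 m and contact force between bolt and carousel above 7 N), for 0.3 s.
At the end, for the whole second after the job is handed in: The bolt's nose stands in the notch within 4.5 mm of the middle of its floor; the carousel lies flat on its ring (tilt under 0.03 rad, not raised more than 3 mm) and is at rest (horizontal distance between bolt_nose and notch below 0.0045 m and x of notch in the frame of stand above 0.06 m and angle between carousel's own z axis and vertical below 0.03 rad and height (world z) of carousel below 0.025 m and linear speed of carousel below 0.01 m/s and angular speed of carousel below 0.05 rad/s); the robot touches nothing.
It fails at once if the fingers push or grip the carousel with more than 18 N (contact force between the fingers and carousel above 18 N).
It fails at once if the bolt is pressed against the carousel with more than 22 N (some 24.5 N at the knob) (contact force between bolt and carousel above 22 N).
It fails at once if the carousel is lifted 6 mm off its ring (height (world z) of carousel above 0.028 m).
It fails at once if the petri dish, the flask or the vial is moved by more than 15 mm (distance of any of petri, flask, vial from where it was at the start of the episode above 0.015 m).
It also fails if it takes over 72 s, if anything falls off the work surface, if the arm or the gripper's body presses on something with over 40 N, if the wrist force passes 120 N, or if a joint passes its speed limit or range.

### The arm

A 6-joint arm with a two-finger parallel gripper is mounted at the origin on a cart in front of the work surface, level with it; the furniture and walls round the work are solid. World frame = base frame: x ahead of the robot, y to its left, z up, the work surface at z = 0. Lengths are in m, angles in degrees, forces in N, time in s.
With the tool pointing down it reaches from about 0.3 to 0.85 m from the base axis. Payload 4.2 kg.
Tool frame: the origin (TCP) lies at the very end of the fingers, on their centre line; the grasp point (between the pads) lies manip.hold_point_z behind it (manip.hold_point_z is the distance from the TCP to the grasp point, in m); z points along the fingers, y is the line along which they close (so a half turn about z gives the same grasp; the last joint's range is limited). The gripper opens to 91 mm and grips with 3 to 60 N. Pads are 32 mm wide; open, the fingers measure 118 mm over their backs; the gripper's body (76 mm by 178 mm) begins 60 mm behind the grasp point.
Start: joints at [-74.714, 18.312, 89.639, -0, 72.044, -1.146], TCP at [0.163, -0.552, 0.214] pointing down, gripper open.
Joint ranges: [-177.97, 177.97], [-48.28, 115.42], [12.27, 149.76], [-77.06, 257.06], [2.81, 150.46], [-146.56, 146.56]. Speed limits (degrees/s): [147.25, 147.25, 180, 180, 180, 180].

### API

Orientations are given as [roll, pitch, yaw] about the fixed x, y, z axes, in that order (R = Rz(yaw) Ry(pitch) Rx(roll)).
In Python, from rig import manip gives the robot as it stands.
- The arm moves only by the tool jog_arm, never from a script. Its argument "deltas" is one flat list of numbers, 6 for each row, row after row: the shift along the tool's x, y, z each as a share of 0.02 m, from -1 to 1, then the turn, a rotation vector about the tool's x, y, z each as a share of 0.12 rad, from -1 to 1. A call has 1 to 12 rows; each row shifts and turns the commanded pose from where the row before left it, along the tool's axes as they then stand; what a row does not reach is not made up. A row lasts 1/12 s, in which the tool goes at most 41.7 mm and 7.16 degrees, less where a joint would pass 70% of its speed; a pose out of reach is approached as far as the arm can. A call with a number of a shift or a turn outside -1 to 1 is refused whole. A call with a gripper value outside its range is refused whole. "jaw" is the opening, from -1 (shut) to 1 (fully open), set as the call begins (left out, the last holds). The fingers move at their own pace and stop on an object; "newtons" is the grip in N (left out, the last holds). Time passes only in rows, so rows that do not move let the fingers close. It gives the time, the measured TCP pose, the force, the opening and the grip force at its end, in the units of the state.
- manip.get_state(): the state, without advancing time (a new reading comes with each control period).
- manip.read_camera(name): name is "scene" or "top"; returns (picture, depth): 420x560x3 uint8, blue, green, red; 420x560 float32, m along the optical axis (not along the pixel's ray), 0 where there is no reading.
- manip.camera_params(name): a dict with "fx", "fy", "cx", "cy" (pixels), "k1" (the pictures are not rectified: a ray, as slopes to the right and down, at radius r is drawn at 1 + k1 r^2 times it, then the intrinsics apply), "eye" and "rotation" of the camera in the world. Camera axes: x right, y up, looking along -z (the intrinsics and any distortion apply to the point x, -y, -z); pixel columns grow to the right and rows downward; lengths in m; the calibration is good to about 2 mm. A picture is of the moment at which its call begins. camera_params takes no time and is no camera call.
- manip.job_done(): hands the job in; it is judged then, once.
The state is a dict: "t": time; "joints": joint angles; "joint_vel": joint speeds; "tau": joint torques, N m; "position": TCP position; "ee_rot": TCP orientation; "force": force on the tool from outside, world axes, zero at the start; "moment": the same for the moment, N m; "width": opening from 0.0 (shut) to 1.0 (fully open); "grip_force": force on a finger pad.
Only numpy, scipy, OpenCV 4.12 (cv2) and the standard library are available. Lean on these libraries where they do the work, as an engineer would, in place of code of your own. Each camera call takes 0.05 s, during which the arm holds its last target. There are 200 camera calls.

## Working session

There is one attempt and no reset: what is moved stays moved. The work goes in short steps, Python scripts to look and compute and a tool call to move; the robot and the scene stay as the last step left them, time stands still between calls to the robot, and variables do not carry over. Pictures are saved under pics/ and viewed, at most 10 in all, crops included, and the job is handed in when it is done.

Besides the shell and the picture viewer there is one more tool, called as a command line: name --argument value ..., lists and objects as JSON in quotes. jog_arm: Moves the arm, as the interface text tells. Its arguments: {"type":"object","properties":{"deltas":{"type":"array","items":{"type":"number"}},"jaw":{"type":"number"},"newtons":{"type":"number"}},"required":["deltas"]}

```bash
mkdir -p pics; cat > h.py <<'E'
import numpy as np,cv2
from rig import manip
def ray(name,u,v):
    p=manip.camera_params(name)
    K=np.array([[p['fx'],0,p['cx']],[0,p['fy'],p['cy']],[0,0,1]],float)
    s=cv2.undistortPoints(np.array([[[u,v]]],float),K,np.array([p['k1'],0,0,0],float))[0,0]
    return np.array(p['eye']),np.array(p['rotation'])@np.array([s[0],-s[1],-1.])
def onz(name,u,v,z):
    e,d=ray(name,u,v); return e+d*(z-e[2])/d[2]
E
python3 - <<'E'
from h import *
for n in("top","scene"):
    im,d=manip.read_camera(n); cv2.imwrite(f"pics/{n}0.png",im); np.save(n+"0.npy",d)
    print(n,manip.camera_params(n))
print(manip.get_state(), manip.hold_point_z)
E
```

```text
top {'fx': 413.85850600530983, 'fy': 413.85850600530983, 'cx': 277.46756360120264, 'cy': 210.50011080671487, 'k1': -0.09349481686461508, 'eye': array([0.39086392, 0.01915809, 0.90490494]), 'rotation': array([ 12.32801001,  -0.31922751, -89.40935753])}
scene {'fx': 500.5061078339697, 'fy': 500.5061078339697, 'cx': 281.8560742596111, 'cy': 203.177777158901, 'k1': -0.14830655731428222, 'eye': array([-0.29361334,  0.55686884,  0.58739202]), 'rotation': array([  61.90207735,   -0.35115468, -123.4742105 ])}
{'t': 0.1, 'joints': array([-7.47144968e+01,  1.83489646e+01,  8.96987366e+01, -1.25842823e-03,
        7.20422048e+01, -1.14546405e+00]), 'joint_vel': array([-0.10249562, -0.05352776, -0.18909353,  0.00648576, -0.01053398,
        0.10541737]), 'tau': array([ 1.24367405e-03, -4.13333058e+01, -2.32508540e+01,  7.28540076e-02,
        4.21002321e-02, -5.89943079e-05]), 'position': array([ 0.16252811, -0.55109856,  0.21319905]), 'ee_rot': array([-1.79910088e+02, -6.01018826e-04,  1.64313557e+01]), 'force': array([-0.62890125, -1.07376877, -0.23926949]), 'moment': array([-0.03399592,  0.02741059,  0.04193055]), 'grip_force': 0.0, 'width': 0.997842647721967} 0.0188
```

View pics/top0.png

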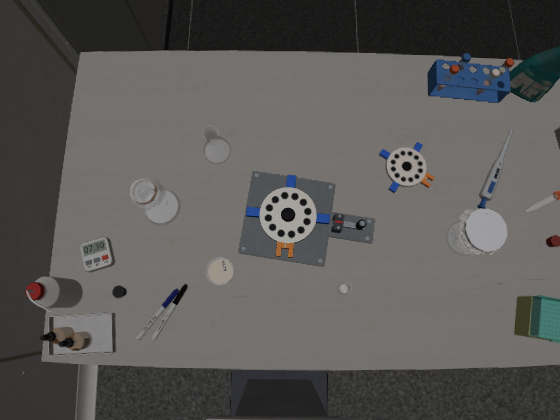

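View pics/scene0.png

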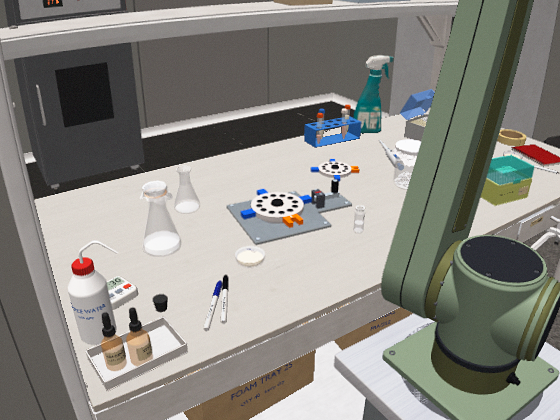

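The top view shows two carousels. The larger one is at px (288,215), on a grey stand with its tongue to the right, the bolt knob at (361,224) and the red mark at (338,222). The smaller one, at (406,167), has no stand. The larger one fits the description because it has the stand, bridge and bolt. Its orange lug points down, at (286,248). Bystanders nearby are the petri dish (220,271), the vial (344,289) and the flasks (216,148) and (160,205). Next I measure and confirm with a crop.

```bash
cat > h.py <<'E'
import numpy as np,cv2
from scipy.spatial.transform import Rotation as Ro
from rig import manip
def onz(name,u,v,z):
    p=manip.camera_params(name)
    K=np.array([[p['fx'],0,p['cx']],[0,p['fy'],p['cy']],[0,0,1]],float)
    s=cv2.undistortPoints(np.array([[[u,v]]],float),K,np.array([p['k1'],0,0,0],float))[0,0]
    e=np.array(p['eye']); d=Ro.from_euler('xyz',p['rotation'],degrees=True).apply([s[0],-s[1],-1.])
    return e+d*(z-e[2])/d[2]
def blobs(im,lo,hi,roi,amin=8):
    x0,y0,x1,y1=roi
    m=cv2.inRange(cv2.cvtColor(im,cv2.COLOR_BGR2HSV),lo,hi)[y0:y1,x0:x1]
    n,_,st,c=cv2.connectedComponentsWithStats(m)
    return [(c[i]+[x0,y0],int(st[i,4]),st[i,:4]+[x0,y0,0,0]) for i in range(1,n) if st[i,4]>=amin]
BLUE=((105,120,60),(130,255,255)); OR=((5,150,120),(18,255,255)); RED=((0,130,50),(4,255,255))
ROI=(235,165,380,270)
E
cat > m.py <<'E'
from h import *
np.set_printoptions(precision=4,suppress=True)
im,d=manip.read_camera("top")
for nm,c,z in(("blue",BLUE,.035),("or",OR,.035),("red",RED,.044)):
    for b in blobs(im,*c,ROI): print(nm,b[0],b[1],b[2],onz("top",*b[0],z))
# white disc
w=blobs(im,(0,0,190),(180,60,255),ROI,200)
for b in w: print("white",b[0],b[1],b[2],onz("top",*b[0],.036))
# plate: dark grey
g=cv2.inRange(cv2.cvtColor(im,cv2.COLOR_BGR2HSV),(0,0,40),(180,70,115))
print(im[180,262],im[150,300],im[224,361])
cv2.imwrite("pics/g.png",g)
x0,y0,x1,y1=ROI
cv2.imwrite("pics/crop1.png",cv2.resize(im[y0:y1,x0:x1],None,fx=5,fy=5,interpolation=cv2.INTER_CUBIC))
for b in [(220,271,.015),(344,289,.0),(361,224,.066),(344,289,.062),(250,174,.008),(334,183,.008),(241,253,.008),(325,264,.008),(374,216,.008),(372,242,.008)]: print(b,onz("top",*b), d[b[1],b[0]])
E
python3 m.py
```

```text
blue [290.7297 180.7477] 111 [286 175  10  13] [ 0.648  -0.0121  0.035 ]
blue [252.5378 211.3193] 119 [246 207  14  11] [0.5786 0.0699 0.035 ]
blue [322.7541 217.9262] 122 [316 213  14  11] [ 0.5658 -0.0811  0.035 ]
or [279.0633 248.1392] 79 [276 242   9  14] [0.4997 0.0121 0.035 ]
or [289.9241 249.    ] 79 [286 243   8  14] [ 0.4981 -0.0109  0.035 ]
red [338.6923 221.4615] 13 [335 221   8   2] [ 0.5567 -0.1139  0.044 ]
[85 82 78] [110 114 116] [116 110 105]
(220, 271, 0.015) [0.4515 0.1378 0.015 ] 0.88184464
(344, 289, 0.0) [ 0.4165 -0.1295  0.    ] 0.86587334
(361, 224, 0.066) [ 0.5476 -0.1569  0.066 ] 0.85327846
(344, 289, 0.062) [ 0.4148 -0.1194  0.062 ] 0.86587334
(250, 174, 0.008) [0.6708 0.0792 0.008 ] 0.9431573
(334, 183, 0.008) [ 0.6519 -0.1108  0.008 ] 0.93408567
(241, 253, 0.008) [0.4915 0.0944 0.008 ] 0.9000322
(325, 264, 0.008) [ 0.4696 -0.0879  0.008 ] 0.9032022
(374, 216, 0.008) [ 0.5769 -0.1989  0.008 ] 0.9244138
(372, 242, 0.008) [ 0.5185 -0.1922  0.008 ] 0.9128861
```

View pics/crop1.png

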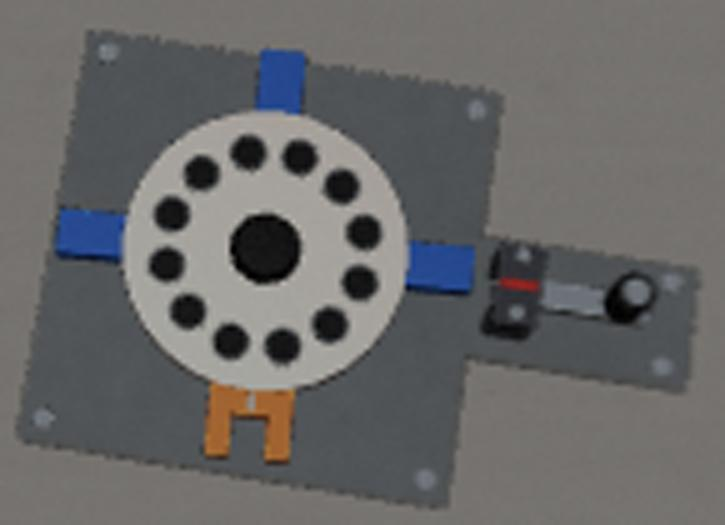

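The crop confirms it: this is the large carousel, with the orange notch lug pointing down in the image, four lugs, the red mark at crop (518,283), and the knob at (630,298). The plate corners are at crop (90,30), (502,95), (18,440) and (450,508).

```bash
cat >> h.py <<'E'
C=np.array([0.5725,-0.0055]); A=np.radians(-98.4)
def st(p): 
    d=np.array(p[:2])-C; return np.array([d[0]*np.cos(A)+d[1]*np.sin(A),-d[0]*np.sin(A)+d[1]*np.cos(A)])*1000
E
python3 - <<'E'
from h import *
P=[onz("top",235+a/5,165+b/5,.008)[:2] for a,b in [(90,30),(502,95),(18,440),(450,508)]]
print(P,np.mean(P,0),[np.degrees(np.arctan2(*(P[i]-P[j])[::-1])) for i,j in((1,0),(3,2))],np.linalg.norm(P[1]-P[0]),np.linalg.norm(P[2]-P[0]))
q=lambda a,b,z:onz("top",235+a/5,165+b/5,z)
mk=q(518,283,.044);kn=q(635,288,.066);print("mark",mk,"knobtop",kn,np.degrees(np.arctan2(*(mk[:2]-np.mean(P,0))[::-1])), np.degrees(np.arctan2(*(kn[:2]-np.mean(P,0))[::-1])))
print(st(mk),st(kn),"disc knob",q(265,247,.044))
s=manip.get_state();print(st(s['position']))
for n,u,v in(("flaskS",216,150),("flaskL",160,207)):print(n,onz("top",u,v,.0),st(onz("top",u,v,.0)))
E
```

```text
[array([0.67796361, 0.07260622]), array([ 0.64964419, -0.1139207 ]), array([0.49145048, 0.09963897]), array([ 0.4639564 , -0.08786501])] [ 0.57075367 -0.00738513] [np.float64(-98.63299089228194), np.float64(-98.34194842574162)] 0.1886644714559499 0.18846197026227868
mark [ 0.55642908 -0.11373483  0.044     ] knobtop [ 0.55059866 -0.15906635  0.066     ] -97.67119052882967 -97.56897665579613
[ 1.09421413e+02 -8.72492169e-02] [155.11835172   0.76704779] disc knob [ 0.57082885 -0.00617073  0.044     ]
[ 599.67899299 -325.8076006 ]
flaskS [0.73068249 0.16022127 0.        ] [-187.05124072  132.27649602]
flaskL [0.59370062 0.28122496 0.        ] [-286.7461217   -20.91245922]
```

jog_arm --deltas '[0,0,0,0,0,0.9,0,0,0,0,0,0.9,0,0,0,0,0,0.9,0,0,0,0,0,0.9,0.5,-1,0,0,0,0,0.5,-1,0,0,0,0,0.5,-1,0,0,0,0,0.5,-1,0,0,0,0,0.5,-1,0,0,0,0,0.5,-1,0,0,0,0,0.5,-1,0,0,0,0,0.5,-1,0,0,0,0]' --jaw -1

```text
t: 1.15
position: [0.2653, -0.4037, 0.2137]
ee_rot: [-180.0, 0.0, -8.3]
force: [0.8, 1.0, 0.1]
width: 0.158
grip_force: 0.0
```

jog_arm --deltas '[0.54,-1,0,0,0,0,0.54,-1,0,0,0,0,0.54,-1,0,0,0,0,0.54,-1,0,0,0,0,0.54,-1,0,0,0,0,0.54,-1,0,0,0,0,0.54,-1,0,0,0,0,0.54,-1,0,0,0,0,0.54,-1,0,0,0,0,0.54,-1,0,0,0,0,0.54,-1,0,0,0,0,0.54,-1,0,0,0,0]'

```text
t: 2.15
position: [0.4283, -0.185, 0.2138]
ee_rot: [-180.0, 0.0, -8.3]
force: [0.1, -1.1, 0.1]
width: 0.004
grip_force: 0.0
```

jog_arm --deltas '[0.54,-1,0,0,0,0,0.54,-1,0,0,0,0,0.54,-1,0,0,0,0,0.54,-1,0,0,0,0,0.54,-1,0,0,0,0,0.54,-1,0,0,0,0,0.54,-1,0,0,0,0,0.54,-1,0,0,0,0,0.54,-1,0,0,0,0,0.54,-1,0,0,0,0,0.54,-1,0,0,0,0,0.54,-1,0,0,0,0]'

```text
t: 3.15
position: [0.5913, 0.0337, 0.2136]
ee_rot: [180.0, 0.0, -8.3]
force: [0.1, -0.0, 0.3]
width: 0.003
grip_force: 0.0
```

```bash
python3 -c "
from h import *
s=manip.get_state();print(st(s['position']),s['position'],s['joints'],s['ee_rot'])"
```

```text
[-41.48230074  12.83986349] [0.59126198 0.03366161 0.21356071] [ 2.15007217e+00  1.99062529e+01  8.73134819e+01 -7.94821836e-03
  7.28207512e+01  1.00464186e+02] [ 1.79985181e+02  3.84339342e-02 -8.31176826e+00]
```

jog_arm --deltas '[0.49,-0.72,0,0,0,0,0.49,-0.72,0,0,0,0,0.49,-0.72,0,0,0,0,0,0,0.9,0,0,0,0,0,0.9,0,0,0,0,0,0.9,0,0,0,0,0,0.9,0,0,0,0,0,0.9,0,0,0,0,0,0.9,0,0,0,0,0,0.9,0,0,0,0,0,0.9,0,0,0,0,0,0,0,0,0]'

```text
t: 4.15
position: [0.6233, 0.0709, 0.0658]
ee_rot: [179.9, 0.5, -8.3]
force: [-0.3, 0.1, -1.0]
width: 0.004
grip_force: 0.0
```

```bash
cat > s.py <<'E'
from h import *
s=manip.get_state();print(s['t'],st(s['position']),s['position'],s['force'])
E
python3 s.py
```

```text
4.15 [-82.94847461  39.0673605 ] [0.62326562 0.07085155 0.06580413] [-0.2735765   0.10937655 -0.98841987]
```

jog_arm --deltas '[0,-0.1,0.75,0,0,0,0,0,0.75,0,0,0,0,0,0.75,0,0,0,0,0,0,0,0,0,-0.2,0,0,0,0,0,-0.2,0,0,0,0,0,-0.2,0,0,0,0,0,0,0,0,0,0,0]'

```text
t: 4.82
position: [0.6141, 0.075, 0.0261]
ee_rot: [-180.0, -0.0, -8.3]
force: [0.3, -0.5, 0.2]
width: 0.006
grip_force: 0.0
```

```bash
python3 s.py
```

```text
4.8167 [-85.75384305  29.42786822] [0.61413936 0.07503499 0.02611884] [ 0.31455736 -0.51485132  0.23120772]
```

jog_arm --deltas '[-0.15,0,0.2,0,0,0,-0.15,0,0,0,0,0,-0.15,0,0,0,0,0,-0.15,-0.02,0,0,0,0,-0.15,-0.02,0,0,0,0,-0.15,-0.02,0,0,0,0,-0.15,-0.02,0,0,0,0,-0.15,-0.02,0,0,0,0]'

```text
t: 5.48
position: [0.5912, 0.0803, 0.0211]
ee_rot: [180.0, -0.0, -8.3]
force: [1.7, -1.7, -1.2]
width: 0.007
grip_force: 1.0
```

```bash
python3 s.py
```

```text
5.4833 [-87.56669622   5.9270014 ] [0.59115543 0.08026148 0.02106499] [ 1.67563989 -1.68878992 -1.22849904]
```

jog_arm --deltas '[-0.2,0,0,0,0,0,-0.2,0.02,0,0,0,0,-0.2,0.02,0,0,0,0,-0.2,0.02,0,0,0,0,-0.2,0.02,0,0,0,0,-0.2,0.03,0,0,0,0,-0.2,0.06,0,0,0,0,-0.2,0.08,0,0,0,0,-0.2,0.1,0,0,0,0,-0.2,0.1,0,0,0,0,-0.2,0.1,0,0,0,0,-0.1,0.05,0,0,0,0]'

```text
t: 6.48
position: [0.5431, 0.0749, 0.0209]
ee_rot: [180.0, 0.0, -8.3]
force: [2.4, 0.3, -0.1]
width: 0.001
grip_force: 0.9
```

```bash
python3 s.py; python3 m.py | egrep "^(blue|or|red)"
```

```text
6.4833 [-75.23080313 -40.85668477] [0.54307156 0.07489222 0.02088691] [ 2.35575787  0.31804607 -0.05338283]
blue [264.2609 188.8261] 23 [263 182   3  14] [0.629  0.0455 0.035 ]
blue [314.0526 193.193 ] 114 [307 187  15  14] [ 0.6205 -0.0629  0.035 ]
or [309.4834 241.0596] 151 [300 232  21  20] [ 0.5155 -0.0523  0.035 ]
red [338.5 221.5] 14 [335 221   8   2] [ 0.5566 -0.1135  0.044 ]
```

jog_arm --deltas '[-0.2,0.13,0,0,0,0,-0.2,0.15,0,0,0,0,-0.2,0.16,0,0,0,0,-0.2,0.17,0,0,0,0,-0.18,0.18,0,0,0,0,-0.15,0.2,0,0,0,0,-0.14,0.2,0,0,0,0,-0.13,0.2,0,0,0,0,-0.12,0.2,0,0,0,0,-0.1,0.2,0,0,0,0,-0.05,0.1,0,0,0,0,0,0,0,0,0,0]'

```text
t: 7.53
position: [0.5048, 0.042, 0.0209]
ee_rot: [180.0, 0.0, -8.3]
force: [-0.1, 0.4, 1.0]
width: 0.005
grip_force: 0.1
```

```bash
cat > c.py <<'E'
from h import *
np.set_printoptions(precision=2,suppress=True)
im,d=manip.read_camera("top")
for nm,c,z in(("blue",BLUE,.035),("or",OR,.035)):
    for b in blobs(im,*c,ROI):
        p=st(onz("top",*b[0],z)); print(nm,b[1],p,np.degrees(np.arctan2(p[1],p[0])))
x0,y0,x1,y1=ROI
cv2.imwrite("pics/c.png",cv2.resize(im[y0:y1,x0:x1],None,fx=5,fy=5,interpolation=cv2.INTER_CUBIC))
E
python3 s.py; python3 c.py
```

```text
7.5333 [-37.06332502 -73.88956237] [0.50481742 0.04195973 0.02087039] [-0.10102984  0.36607848  0.99655992]
blue 79 [18.35 75.77] 76.38608479575302
blue 12 [ -7.06 -76.82] -95.2494105170809
or 74 [75.05 -4.81] -3.663895603972341
or 73 [ 70.63 -27.14] -21.01791183186046
```

jog_arm --deltas '[-0.06,0.1,0,0,0,0,-0.06,0.1,0,0,0,0,-0.05,0.1,0,0,0,0,-0.04,0.1,0,0,0,0,-0.04,0.1,0,0,0,0,0,0.05,0,0,0,0,0,0,0,0,0,0]'

```text
t: 8.17
position: [0.4986, 0.0321, 0.0209]
ee_rot: [180.0, 0.0, -8.3]
force: [0.7, 0.9, 0.9]
width: 0.009
grip_force: 0.5
```

```bash
python3 s.py; python3 c.py
```

```text
8.1667 [-26.38893126 -78.57500017] [0.4986229  0.03208431 0.02093243] [0.69111864 0.87353872 0.93224722]
blue 108 [ 6.82 74.75] 84.78964012583555
or 73 [74.78  4.36] 3.3385058346792067
or 70 [ 73.57 -18.44] -14.068233956066885
```

jog_arm --deltas '[-0.03,0.08,0,0,0,0,-0.03,0.08,0,0,0,0,0,0.08,0,0,0,0,0,0.04,0,0,0,0,0,0.03,0,0,0,0,0,0,0,0,0,0]'

```text
t: 8.72
position: [0.4966, 0.0263, 0.0209]
ee_rot: [180.0, 0.0, -8.3]
force: [0.6, 1.3, 1.1]
width: 0.005
grip_force: 0.7
```

```bash
python3 s.py; python3 c.py
```

```text
8.7167 [-20.32837198 -79.71058977] [0.49661415 0.02625466 0.02090961] [0.58514195 1.26572234 1.10828008]
blue 110 [ 2.01 74.29] 88.45241103976633
or 68 [74.77  9.54] 7.267504211354527
or 46 [ 78.73 -13.77] -9.923993395632584
```

View pics/c.png

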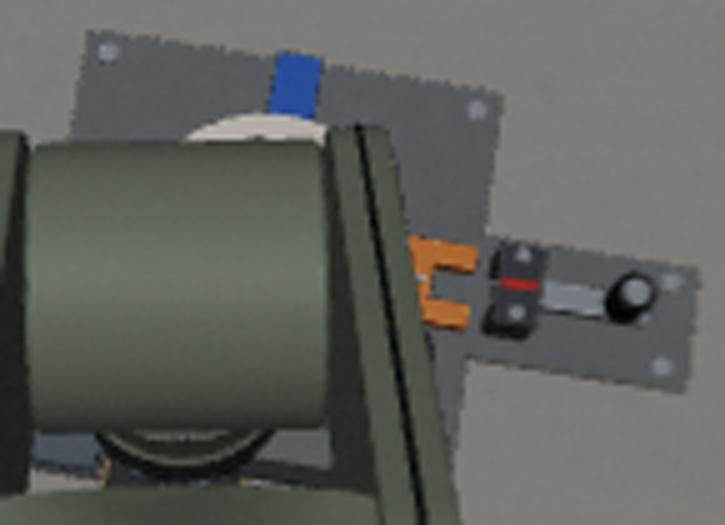

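jog_arm --deltas '[0,0.04,0,0,0,0,0,0.04,0,0,0,0,0,0,0,0,0,0,0,-0.2,0,0,0,0,0,-0.4,0,0,0,0,0,-0.4,0,0,0,0,0,0,-0.5,0,0,0,0,0,-1,0,0,0,0,0,-1,0,0,0,0,0,-1,0,0,0,0,0,-1,0,0,0,0,0,-1,0,0,0]'

```text
t: 9.77
position: [0.4993, 0.0448, 0.1326]
ee_rot: [180.0, -0.0, -8.3]
force: [1.2, -0.3, 0.2]
width: 0.004
grip_force: 0.0
```

```bash
python3 s.py; python3 c.py
```

```text
9.7667 [-39.06547597 -79.78765211] [0.49927509 0.04480202 0.13263998] [ 1.18495705 -0.26901959  0.22077645]
blue 45 [  0.74 -67.38] -89.36884574980506
blue 16 [  0.79 -84.32] -89.46432214612247
or 71 [73.87 10.57] 8.14422055525996
or 61 [ 76.8  -12.53] -9.269882207008393
```

jog_arm --deltas '[0.34,0.96,0,0,0,0,0.34,0.96,0,0,0,0,0.34,0.96,0,0,0,0,0.34,0.96,0,0,0,0,0.34,0.96,0,0,0,0,0.34,0.96,0,0,0,0,0.34,0.96,0,0,0,0,0.34,0.96,0,0,0,0,0.34,0.96,0,0,0,0,0.34,0.96,0,0,0,0,0.34,0.96,0,0,0,0,0.34,0.96,0,0,0,0]'

```text
t: 10.82
position: [0.5469, -0.1959, 0.1312]
ee_rot: [180.0, 0.0, -8.3]
force: [0.3, 0.2, 0.4]
width: 0.002
grip_force: 0.0
```

```bash
python3 s.py; python3 c.py
```

```text
10.8167 [192.14700967   2.45835377] [ 0.54686256 -0.19594484  0.13124846] [0.34123857 0.15600709 0.39053278]
blue 112 [ 0.79 74.48] 89.39199572558117
blue 124 [-74.82  -1.41] -178.92016733399808
blue 128 [  0.7  -76.81] -89.4782530035975
or 72 [73.93 10.52] 8.098701989306518
or 75 [ 74.35 -12.23] -9.339746223415444
```

View pics/c.png

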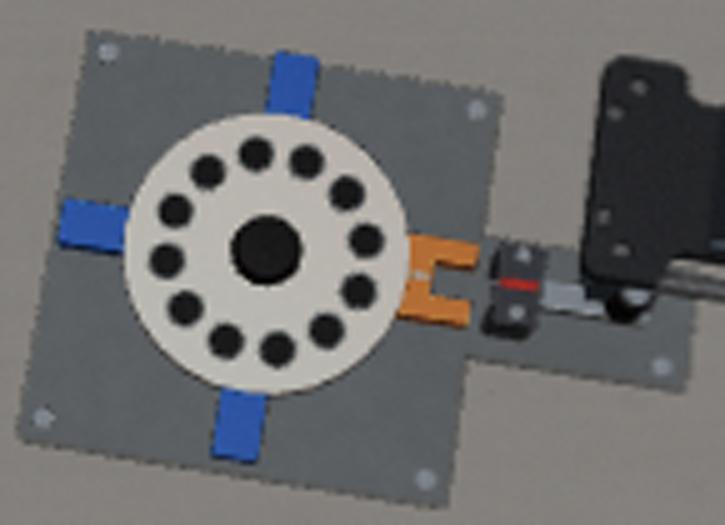

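The picture shows the orange notch (crop 440,287) facing the bridge and bolt: its centre is at stand y ≈ -0.9 mm, 0.6° off. I'll descend behind the knob.

jog_arm --deltas '[-0.1,0,0.7,0,0,0,0,0,0.9,0,0,0,0,0,0.9,0,0,0,0,0,0.9,0,0,0,0,0,0.75,0,0,0,0,0,0,0,0,0,0,0,0,0,0,0]'

```text
t: 11.45
position: [0.5445, -0.1944, 0.0477]
ee_rot: [-180.0, 0.1, -8.3]
force: [0.5, -0.9, -0.5]
width: 0.005
grip_force: 0.0
```

```bash
python3 s.py
```

```text
11.45 [ 1.90959030e+02 -1.22936126e-01] [ 0.54448251 -0.19439253  0.04769749] [ 0.4567928  -0.86119263 -0.45043392]
```

jog_arm --deltas '[0,-0.2,0,0,0,0,0,-0.2,0,0,0,0,0,-0.15,0,0,0,0,0,-0.15,0,0,0,0,0,-0.15,0,0,0,0,0,-0.15,0,0,0,0,0,-0.15,0,0,0,0,0,-0.15,0,0,0,0,0,0,0,0,0,0]'

```text
t: 12.2
position: [0.549, -0.1689, 0.0483]
ee_rot: [180.0, -0.1, -8.3]
force: [-0.8, -1.5, 1.0]
width: 0.005
grip_force: 0.9
```

```bash
python3 s.py
```

```text
12.2 [165.08473508   0.65019605] [ 0.54902714 -0.16890874  0.04829566] [-0.81010683 -1.53278007  1.00075087]
```

jog_arm --deltas '[0,-0.1,0,0,0,0,0,-0.1,0,0,0,0,0,-0.1,0,0,0,0,0,-0.1,0,0,0,0,0,0,0,0,0,0]'

```text
t: 12.62
position: [0.55, -0.1609, 0.048]
ee_rot: [-180.0, -0.0, -8.3]
force: [1.7, -1.8, 1.4]
width: 0.0
grip_force: 1.0
```

```bash
python3 s.py
```

```text
12.6167 [157.01210118   0.46057004] [ 0.55001883 -0.16089501  0.04795118] [ 1.74904459 -1.8125113   1.39435243]
```

jog_arm --deltas '[0,-0.03,0,0,0,0,0,-0.03,0,0,0,0,0,-0.03,0,0,0,0,0,-0.03,0,0,0,0,0,0,0,0,0,0]'

```text
t: 13.03
position: [0.5503, -0.1588, 0.0479]
ee_rot: [180.0, -0.0, -8.3]
force: [1.3, -3.0, 2.1]
width: 0.009
grip_force: 1.2
```

jog_arm --deltas '[0,-0.03,0,0,0,0,0,-0.03,0,0,0,0,0,0,0,0,0,0]'

```text
t: 13.28
position: [0.5505, -0.1576, 0.048]
ee_rot: [180.0, -0.0, -8.3]
force: [1.8, -2.8, 1.4]
width: 0.009
grip_force: 1.2
```

jog_arm --deltas '[0,-0.02,0,0,0,0,0,-0.02,0,0,0,0,0,0,0,0,0,0]'

```text
t: 13.53
position: [0.5506, -0.1568, 0.048]
ee_rot: [180.0, -0.0, -8.3]
force: [0.1, -2.4, 1.5]
width: 0.004
grip_force: 1.2
```

jog_arm --deltas '[0,-0.03,0,0,0,0,0,-0.02,0,0,0,0,0,0,0,0,0,0]'

```text
t: 13.78
position: [0.5507, -0.1558, 0.0479]
ee_rot: [180.0, -0.0, -8.3]
force: [0.9, -2.6, 1.7]
width: 0.005
grip_force: 1.2
```

jog_arm --deltas '[0,-0.02,0,0,0,0,0,-0.02,0,0,0,0,0,0,0,0,0,0]'

```text
t: 14.03
position: [0.5507, -0.1551, 0.048]
ee_rot: [180.0, -0.0, -8.3]
force: [1.1, -2.6, 1.4]
width: 0.008
grip_force: 1.2
```

jog_arm --deltas '[0,-0.02,0,0,0,0,0,-0.02,0,0,0,0,0,0,0,0,0,0]'

```text
t: 14.28
position: [0.5508, -0.1542, 0.0479]
ee_rot: [-180.0, 0.0, -8.3]
force: [1.1, -2.6, 1.0]
width: 0.005
grip_force: 1.2
```

jog_arm --deltas '[0,-0.02,0,0,0,0,0,-0.02,0,0,0,0,0,0,0,0,0,0]'

```text
t: 14.53
position: [0.551, -0.1535, 0.0479]
ee_rot: [180.0, -0.0, -8.3]
force: [1.6, -3.0, 1.9]
width: 0.002
grip_force: 1.2
```

jog_arm --deltas '[0,-0.02,0,0,0,0,0,-0.02,0,0,0,0,0,0,0,0,0,0]'

```text
t: 14.78
position: [0.5511, -0.1527, 0.0479]
ee_rot: [180.0, -0.0, -8.3]
force: [1.1, -2.2, 0.4]
width: 0.005
grip_force: 1.2
```

jog_arm --deltas '[0,-0.02,0,0,0,0,0,-0.02,0,0,0,0,0,0,0,0,0,0]'

```text
t: 15.03
position: [0.5512, -0.1521, 0.048]
ee_rot: [180.0, -0.0, -8.3]
force: [0.9, -4.1, 1.6]
width: 0.005
grip_force: 1.6
```

jog_arm --deltas '[0,-0.02,0,0,0,0,0,0,0,0,0,0]'

```text
t: 15.2
position: [0.5512, -0.152, 0.048]
ee_rot: [180.0, -0.0, -8.3]
force: [0.9, -5.1, 1.4]
width: 0.007
grip_force: 2.4
```

jog_arm --deltas '[0,-0.02,0,0,0,0,0,0,0,0,0,0]'

```text
t: 15.37
position: [0.5512, -0.1518, 0.048]
ee_rot: [179.9, -0.0, -8.3]
force: [0.5, -5.5, 0.9]
width: 0.002
grip_force: 2.9
```

jog_arm --deltas '[0,-0.03,0,0,0,0,0,0,0,0,0,0]'

```text
t: 15.53
position: [0.5513, -0.1515, 0.048]
ee_rot: [179.9, -0.0, -8.3]
force: [0.3, -6.5, 1.1]
width: 0.006
grip_force: 3.3
```

jog_arm --deltas '[0,-0.03,0,0,0,0,0,0,0,0,0,0]'

```text
t: 15.7
position: [0.5514, -0.151, 0.048]
ee_rot: [179.9, -0.0, -8.3]
force: [0.2, -6.6, 0.9]
width: 0.007
grip_force: 3.5
```

jog_arm --deltas '[0,-0.03,0,0,0,0,0,0,0,0,0,0]'

```text
t: 15.87
position: [0.5514, -0.1506, 0.048]
ee_rot: [179.9, -0.0, -8.3]
force: [0.6, -6.3, 1.2]
width: 0.002
grip_force: 3.7
```

jog_arm --deltas '[0,-0.03,0,0,0,0,0,0,0,0,0,0]'

```text
t: 16.03
position: [0.5515, -0.1503, 0.048]
ee_rot: [179.8, -0.0, -8.3]
force: [0.5, -7.6, 1.4]
width: 0.006
grip_force: 4.2
```

jog_arm --deltas '[0,-0.03,0,0,0,0,0,0,0,0,0,0]'

```text
t: 16.2
position: [0.5516, -0.15, 0.048]
ee_rot: [179.8, -0.0, -8.3]
force: [-0.9, -9.7, 0.5]
width: 0.001
grip_force: 4.9
```

jog_arm --deltas '[0,-0.03,0,0,0,0,0,0,0,0,0,0]'

```text
t: 16.37
position: [0.5516, -0.1499, 0.0481]
ee_rot: [179.8, -0.0, -8.2]
force: [0.1, -10.6, 1.1]
width: -0.003
grip_force: 5.5
```

jog_arm --deltas '[0,-0.03,0,0,0,0,0,0,0,0,0,0]'

```text
t: 16.53
position: [0.5516, -0.1497, 0.0481]
ee_rot: [179.7, -0.0, -8.2]
force: [-1.1, -13.7, 0.9]
width: 0.007
grip_force: 6.2
```

jog_arm --deltas '[0,-0.03,0,0,0,0,0,0,0,0,0,0]'

```text
t: 16.7
position: [0.5517, -0.1496, 0.0481]
ee_rot: [179.7, -0.0, -8.2]
force: [-1.4, -13.5, 0.5]
width: 0.002
grip_force: 7.0
```

jog_arm --deltas '[0,-0.03,0,0,0,0,0,0,0,0,0,0,0,0,0,0,0,0,0,0,0,0,0,0,0,0,0,0,0,0,0,0,0,0,0,0,0,0,0,0,0,0,0,0,0,0,0,0,0,0,0,0,0,0]'

```text
t: 17.45
position: [0.5517, -0.1494, 0.0481]
ee_rot: [179.6, -0.0, -8.2]
force: [-1.0, -16.5, 1.1]
width: 0.005
grip_force: 7.7
```

```bash
python3 s.py; python3 c.py
```

```text
17.45 [145.43358727   0.43322887] [ 0.5516832  -0.14943671  0.04806365] [ -1.03895178 -16.51526462   1.06762943]
blue 110 [-1.01 74.98] 90.77315618990274
blue 122 [-76.55  -1.24] -179.07346538667406
blue 127 [ -1.59 -76.56] -91.1872240648525
or 15 [61.77  9.15] 8.428222784766726
or 17 [ 61.73 -11.99] -10.98700620097145
```

jog_arm --deltas '[0,0.1,0,0,0,0,0,0.2,0,0,0,0,0,0.5,0,0,0,0,0,0.5,0,0,0,0,0,0.2,-0.5,0,0,0,0,0.8,-1,0,0,0,0,0.8,-1,0,0,0,0,1,-1,0,0,0,0,1,-1,0,0,0,0,1,-0.5,0,0,0,0,1,0,0,0,0,0,0,0,0,0,0]'

```text
t: 18.5
position: [0.5314, -0.2898, 0.1497]
ee_rot: [179.9, -0.2, -8.5]
force: [0.3, 0.3, -0.2]
width: 0.004
grip_force: 0.0
```

```bash
python3 s.py; python3 c.py
```

```text
18.5 [287.21318778   0.85269049] [ 0.53138657 -0.28975662  0.1496502 ] [ 0.32716888  0.26104144 -0.22287906]
blue 110 [-0.84 74.9 ] 90.6420508606932
blue 122 [-76.48  -1.01] -179.2452292078819
blue 128 [ -1.51 -76.45] -91.13012513427397
or 72 [72.04 10.65] 8.410609969550759
or 73 [ 72.44 -12.31] -9.646658250471388
```

View pics/c.png

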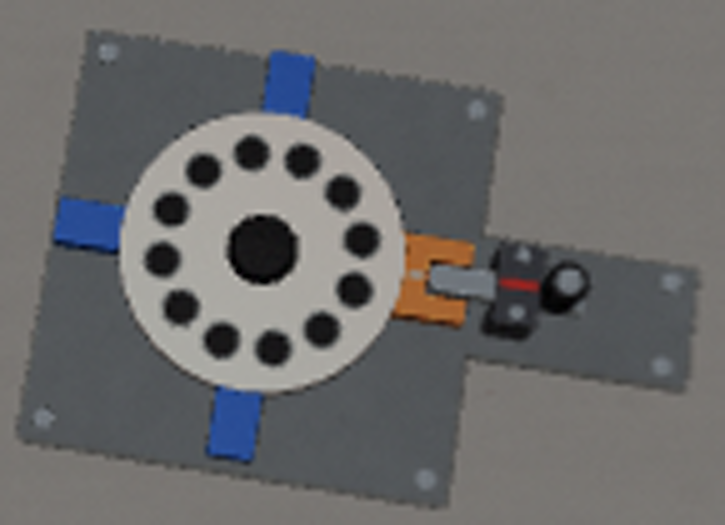

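The bolt nose (crop 430,278) rests on the notch floor, and the gripper is clear of everything. I'll hand the job in.

```bash
python3 -c "
from rig import manip
print(manip.job_done())"
```

```text
the job is handed in; nothing more can be done
None
```

I turned the carousel until its notch faced the bolt, pressed the bolt home at about 16 N for over half a second and left it in the notch with the arm clear. The job is handed in, but the hand-in call did not return a verdict.

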